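# Key the burner cap onto its pin and press it home

## Robot

A 7-joint arm with a two-finger parallel gripper is mounted at the origin on the work surface. World frame = base frame: x ahead of the robot, y to its left, z up, the work surface at z = 0. Lengths are in mm, angles in rad, forces in N, time in s.
With the tool pointing down it reaches from about 425 to 925 mm from the base axis. Payload 6.8 kg.
Tool frame: the origin (TCP) lies midway between the tips of the shut fingers; the grasp point (between the pads) lies 19 mm behind it (manip.pinch_z is the distance from the TCP to the grasp point, in mm); z points along the fingers, y is the direction in which the jaws open and shut (so a half turn about z gives the same grasp; the last joint's range is limited). The gripper opens to 85 mm and grips with 20 to 120 N. Pads are 22 mm wide; open, the fingers measure 114 mm over their backs; the gripper's body (76 mm by 85 mm) begins 54 mm behind the grasp point. The pads swing forward as they close: fully open they stand 13 mm farther back than shut.
Start: joints at [1.137, 0.477, 0.022, 1.555, -0.011, 1.109, -0.083], TCP at [216.054, -639.506, 231.308] pointing down, gripper open.
Joint ranges: [-2.96, 2.96], [-0.34, 2.1], [-1.41, 1.46], [0.24, 2.44], [-1.37, 4.51], [0.17, 1.92], [-2.96, 2.96]. Speed limits (rad/s): [2.39, 2.39, 3.14, 3.14, 3.14, 3.14, 3.14].

## Interface

Orientations are given as a 3x3 rotation matrix whose columns are the frame's x, y, z axes.
In Python, from plant import read_state, imaging, manip, finder gives the robot as it stands. The module is installed in compiled form; this text tells all that it offers.
- The arm moves only by the tool drive_tool, never from a script. Its argument "motion" is a list of rows, each an object of numbers: "x", "y", "z": the shift along the world's x, y, z in units of 25 mm (1.0 is 25 mm); "ax", "ay", "az": the turn, a rotation vector about the world's x, y, z in units of 5 degrees (1.0 is 5 degrees). A call has 1 to 20 rows; each row shifts and turns the pose as measured when the row begins; what a row does not reach is not made up. A row lasts 1/12 s, in which the tool goes at most 41.7 mm and 7.16 degrees, less where a joint would pass 70% of its speed; a pose out of reach is approached as far as the arm can. A call is refused whole if a number of a shift passes 1 or a number of a turn 1, either way. A call with a gripper value outside its range is refused whole. "fingers" is the opening, from 0 (shut) to 1 (fully open), set as the call begins (left out, the last holds). The fingers move at their own pace and stop on an object; "grip_force" is the grip in N (left out, the last holds). Time passes only in rows, so rows that do not move let the fingers close. It gives the time, the measured TCP pose, the force and the opening at its end, in the units of the state.
- read_state(): the state, without advancing time (a new reading comes with each control period).
- imaging.read_camera(name): name is "side" or "top"; returns a dict with "pixels" (384x512x3 uint8, red, green, blue), "fx", "fy", "cx", "cy" (pixels), "k1" (the pictures are not rectified: a ray, as slopes to the right and down, at radius r is drawn at 1 + k1 r^2 times it, then the intrinsics apply), "R" (3x3) and "t" (3): a world point X has camera coordinates R X + t. Camera axes: x right, y down, z forward; pixel columns grow to the right and rows downward; lengths in mm; the calibration is good to about 2 mm. A picture is of the moment at which its call begins. There is no depth.
- manip.finish_job(): hands the job in, once; it reports no verdict.
Trained networks look in a picture, given as the dict that the camera call returned (one of the last four; its "shot" number tells which), for a name from the list of things; names that differ only in an ending like _2 or _b are one class to them, and where a whole thing is asked for, a point or a joint stands for the part that bears it (a point fixed in the world has none). Each returns a list of dicts, best first, with "score" (0 to 1); they miss things now and then, are a little off and sometimes report something else, mostly with a low value. They report only what shows in the picture. A call takes as long as a camera call.
- finder.boxes_of(query, picture): "centre" ([x, y, z] in mm, in world coordinates, good to about 4 mm: the middle of the surface that is visible of it).
- finder.landmark_of(query, picture): "centre" ([x, y, z] in mm, in world coordinates, good to about 4 mm: a listed point, or the origin of a listed thing).
The state is a dict: "time_s": time; "joints": joint angles; "dq": joint speeds; "effort": joint torques, N m; "eef_pos": TCP position; "tool_rot": TCP orientation; "force": force on the tool from outside, world axes, zero at the start; "wrist_torque": the same for the moment, N m; "finger_gap": finger opening in mm.
Only numpy, scipy, OpenCV 4.12 (cv2) and the standard library are available. Lean on these libraries where they do the work, as an engineer would, in place of code of your own. Each camera call takes 0.05 s, during which the arm holds its last target.

## Task

On the hob, the burner without a pan support has its brass cap sitting proud, not keyed to the locating pin. With a fingertip push the round stud on the cap to turn the cap round until the notch in its rim stands over the pin, then press the cap down until it is fully seated. Do not pinch the stud or lift the cap, leave the saucepan, jar, tub and brush where they are, and finish clear of everything.

Things in the scene. Friction and masses are not known exactly. Their poses are not given: they have to be found in the camera images.
- turn (a joint): Angle of the burner cap about its vertical axis, rad. 0 (the same as 2 pi = 6.283) has the notch exactly over the pin; it grows anticlockwise seen from above and turns endlessly either way. It starts between 0.7 and 5.58. The cap turns stiffly (about 0.06 N m, some 2 N at the stud) and stays where it is left. About 0.04 rad either side of 0 the cap goes straight down over the pin, whose nose is round.
- sink (a joint): How far the cap has been pressed down, m: 0 as found (proud, underside just above the pin's nose), 0.007 fully seated on the burner's rim, negative when raised. It is a tight sliding fit: it stays where it is left and takes about 4 N to push down; unless the notch is over the pin, the pin stops it at 0.001 to 0.002.
- cap_top (a point): Centre of the cap's flat top face, z up along its turning axis. The cap is a brass disc 100 mm across and 9 mm thick. Its own x axis points to the notch. Its face is flat all over but for the stud. A press anywhere near the middle seats it.
- notch (a point): Middle of the notch in the cap's rim, level with the cap's top face, 46 mm from the axis. The notch is 13 mm wide, open at the rim and 11 mm deep radially, cut right through the cap.
- stud (a point): Centre of the stud, a round upright brass stub on the cap's top face, opposite the notch: 16 mm across, 12 mm high; this point is 6 mm above the cap's face and 37 mm from the axis. Push it sideways, round the cap's axis.
- pin_top (a point): Top of the fixed locating pin on the burner, 46 mm from the burner's axis: steel, 9 mm across with a round nose, standing 6.5 mm above the burner's rim, just inside an aluminium bracket 18 mm wide that sticks out 24 mm past the cap's rim and shows where the hidden pin is.
- hob: Steel hob plate, 360 x 540 x 10 mm (x, y, z), origin under its centre. It carries two burners, 260 mm apart, and two knobs 21 mm high near its edge towards the robot.
- burner2: The other burner, complete: cap seated, four-legged pan support 190 mm across, its top 50 mm above the origin, which is under its centre on the hob plate. Leave it.
- saucepan: Loose aluminium saucepan on the other burner's support, 144 mm across, 75 mm high, origin under its centre. Leave it.
- jar: Loose white jar with steel cap on the hob, 48 mm across, 65 mm high, origin under its centre. Leave it.
- tub: Loose white plastic tub, 76 mm across, 70 mm high, on the counter, origin under its centre. Leave it.
- paintbrush: Loose paintbrush lying on the counter, 220 mm long. Leave it.

How it is judged:
By the outcome, as a careful person would: the job done as asked, in the order asked, and still so for the second after the job is handed in, with the robot touching nothing.
It also fails if it takes over 51 s, if anything falls off the work surface, if the arm or the gripper's body presses on something with over 40 N, if the wrist force passes 120 N, or if a joint passes its speed limit or range.

## Working session

There is one attempt and no reset: what is moved stays moved. The work goes in short steps, Python scripts to look and compute and a tool call to move; the robot and the scene stay as the last step left them, time stands still between calls to the robot, and variables do not carry over. Pictures are saved under pics/ and viewed, and the job is handed in when it is done.

Besides the shell and the picture viewer there is one more tool, called after "Emit:" as name(argument=value, ...), one argument or row to a line, values as JSON. drive_tool: Moves the arm, as the interface text tells. Its arguments: {"type":"object","properties":{"motion":{"type":"array","items":{"type":"object","properties":{"x":{"type":"number"},"y":{"type":"number"},"z":{"type":"number"},"ax":{"type":"number"},"ay":{"type":"number"},"az":{"type":"number"}}}},"fingers":{"type":"number"},"grip_force":{"type":"number"}},"required":["motion"]}

```bash
mkdir -p pics
cat > h.py <<'E'
import numpy as np, cv2
from plant import read_state, imaging, manip, finder
def shot(cam,name):
    p=imaging.read_camera(cam); cv2.imwrite('pics/'+name,cv2.cvtColor(p['pixels'],cv2.COLOR_RGB2BGR)); return p
def proj(p,X):
    c=np.array(p['R'])@np.array(X,float)+np.array(p['t']); u=c[:2]/c[2]; u=u*(1+p['k1']*(u@u)); return [round(p['fx']*u[0]+p['cx'],1),round(p['fy']*u[1]+p['cy'],1)]
def ray(p,uv,z):
    d=np.array([(uv[0]-p['cx'])/p['fx'],(uv[1]-p['cy'])/p['fy']]); u=d.copy()
    for _ in range(30): u=d/(1+p['k1']*(u@u))
    R=np.array(p['R']);C=-R.T@np.array(p['t']); v=R.T@np.array([u[0],u[1],1]); return C+v*(z-C[2])/v[2]
E
python3 - <<'E'
from h import *
s=read_state();print(s['time_s'],s['eef_pos'],s['tool_rot'],s['force'],s['finger_gap'])
for c in ('top','side'):
    p=shot(c,c+'0.png')
    for q in ['cap_top','notch','stud','pin_top','hob','burner2','saucepan','jar','tub','paintbrush']:
        print(c,q,[(np.round(d['centre']),round(d['score'],2),proj(p,d['centre'])) for d in finder.landmark_of(q,p)[:2]])
E
```

```text
0.0 [ 215.857021   -638.9304169   230.31865211] [[ 9.47373215e-01  3.20130419e-01 -7.11886024e-04]
 [ 3.20131181e-01 -9.47371742e-01  1.67603908e-03]
 [-1.37869608e-04 -1.81573145e-03 -9.99998342e-01]] [ 0.24011664 -0.16053896  0.29949636] 85.47921117291622
top cap_top []
top notch [(array([ 591., -186.,   47.]), 0.94, [np.float64(302.1), np.float64(182.0)]), (array([ 590., -106.,   52.]), 0.31, [np.float64(281.0), np.float64(181.5)])]
top stud [(array([ 590., -106.,   50.]), 0.98, [np.float64(280.9), np.float64(181.6)])]
top pin_top [(array([ 620., -112.,   39.]), 0.9, [np.float64(282.5), np.float64(174.5)])]
top hob [(array([572., -10.,  -1.]), 0.74, [np.float64(255.5), np.float64(187.8)])]
top burner2 [(array([618., 119.,   8.]), 0.6, [np.float64(223.1), np.float64(175.0)]), (array([464., 490.,  -0.]), 0.53, [np.float64(128.1), np.float64(211.7)])]
top saucepan [(array([622., 114.,  59.]), 0.87, [np.float64(223.2), np.float64(171.4)])]
top jar []
top tub [(array([464., 491.,  -0.]), 0.63, [np.float64(127.8), np.float64(211.4)])]
top paintbrush [(array([ 470., -521.,    0.]), 0.92,
[... 160 characters left out ...]
 -187.,   45.]), 0.85, [np.float64(252.6), np.float64(178.6)])]
side stud [(array([ 589., -102.,   53.]), 0.97, [np.float64(257.3), np.float64(190.8)])]
side pin_top [(array([ 624., -112.,   39.]), 0.93, [np.float64(247.1), np.float64(193.8)])]
side hob []
side burner2 [(array([616., 119.,  14.]), 0.67, [np.float64(264.6), np.float64(243.3)])]
side saucepan [(array([632., 116.,  60.]), 0.72, [np.float64(259.4), np.float64(232.8)])]
side jar [(array([706., -36.,   8.]), 0.55, [np.float64(228.1), np.float64(217.6)])]
side tub [(array([466., 492.,   2.]), 0.82, [np.float64(354.0), np.float64(334.3)])]
side paintbrush [(array([ 460., -519.,   -0.]), 0.59, [np.float64(264.7), np.float64(139.5)])]
```

Run:
```python
import cv2
t=cv2.imread('pics/top0.png');s=cv2.imread('pics/side0.png')
cv2.imwrite('pics/t1.png',cv2.resize(t[130:240,210:350],None,fx=5,fy=5,interpolation=cv2.INTER_CUBIC))
cv2.imwrite('pics/s1.png',cv2.resize(s[140:250,190:330],None,fx=5,fy=5,interpolation=cv2.INTER_CUBIC))
```

```text
(no output)
```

View pics/t1.png

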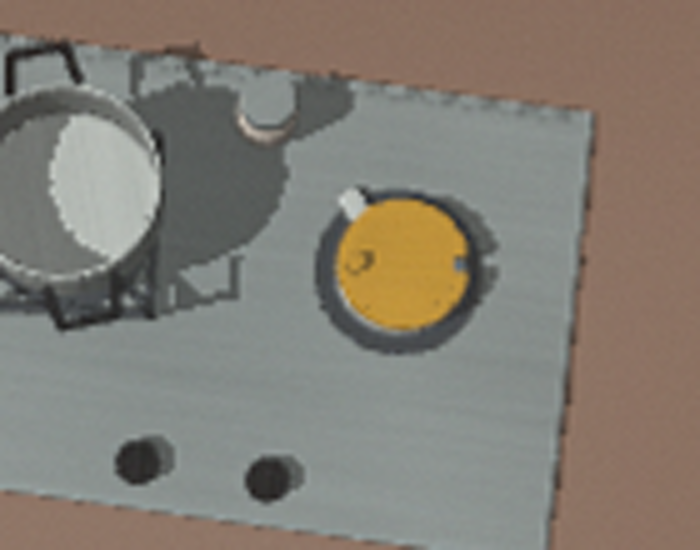

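View pics/s1.png

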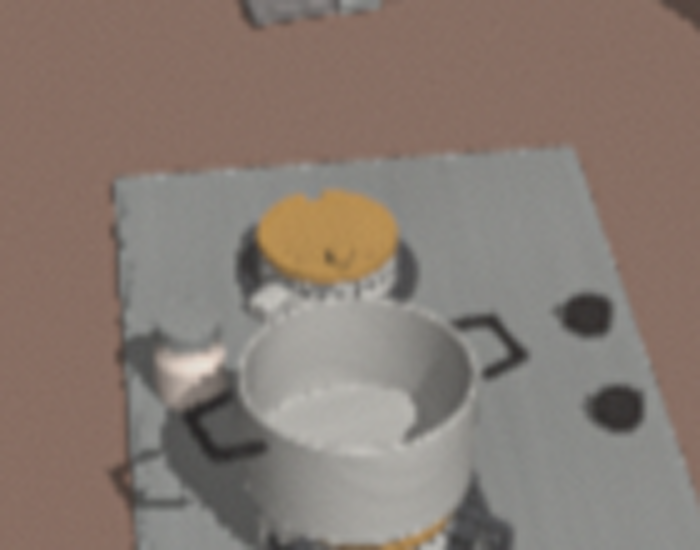

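View pics/top0.png

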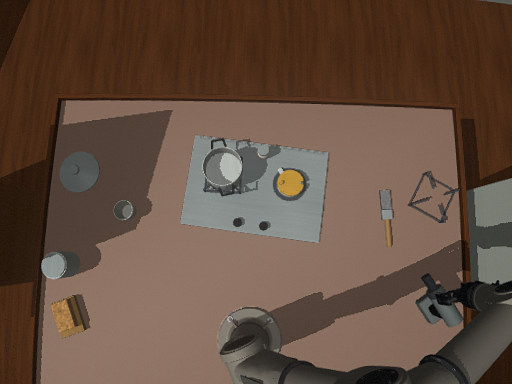

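View pics/side0.png

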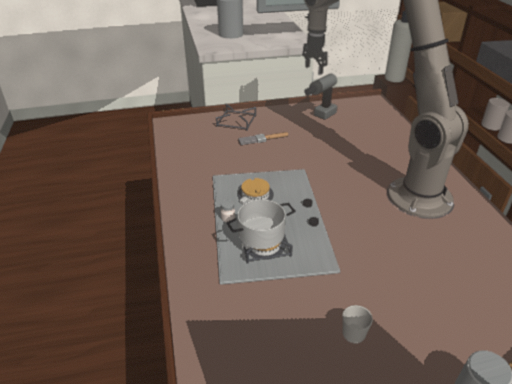

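```bash
cat >> h.py <<'E'
def capfit(p,z=47,roi=(150,220,230,330)):
    im=p['pixels'].astype(int); m=((im[...,0]-im[...,2])>70)&(im[...,0]>120)
    k=np.zeros_like(m);k[roi[0]:roi[1],roi[2]:roi[3]]=1; m=(m&k).astype(np.uint8)
    n,l,st,ce=cv2.connectedComponentsWithStats(m)
    i=1+np.argmax(st[1:,4]); c=max(cv2.findContours((l==i).astype(np.uint8),cv2.RETR_EXTERNAL,cv2.CHAIN_APPROX_NONE)[0],key=len)
    h=cv2.convexHull(c)[:,0,:]
    W=np.array([ray(p,q,z)[:2] for q in h]); 
    A=np.c_[2*W,np.ones(len(W))]; s=np.linalg.lstsq(A,(W**2).sum(1),rcond=None)[0]
    return s[:2],np.sqrt(s[2]+s[:2]@s[:2]),W
E
python3 - <<'E'
from h import *
for c,roi,st,br,no in (('top',(150,220,260,330),(282,182.4),(280.4,170.6),(302,182.6)),('side',(160,205,230,285),(257.5,191.5),(243.5,199.6),(252.8,179.8))):
    p=shot(c,c+'1.png')
    print(np.round(-np.array(p['R']).T@p['t']))
    for z in (44,47,50):
        a,r,W=capfit(p,z,roi); print(c,z,np.round(a,1),round(r,1))
    print('stud',ray(p,st,56)[:2],'bracket',ray(p,br,38)[:2],ray(p,br,30)[:2],'notch',ray(p,no,45)[:2])
E
```

```text
[ 345.  -10. 1380.]
top 44 [ 589.  -141.6] 49.8
top 47 [ 588.4 -141.3] 49.7
top 50 [ 587.9 -141. ] 49.6
stud [ 585.91320383 -109.36717468] bracket [ 635.16374471 -103.96259913] [ 636.8925448  -104.52399901] notch [ 589.15278357 -186.49104453]
[ 862. 1096.  995.]
side 44 [ 587.7 -140.4] 50.4
side 47 [ 588.5 -136.5] 50.2
side 50 [ 589.4 -132.6] 50.0
stud [590.11540875 -94.3211956 ] bracket [642.35821119 -83.33052531] [640.52644485 -93.18228355] notch [ 587.95696395 -180.15759308]
```

Emit:
drive_tool(
  fingers=0,
  grip_force=40,
  motion=[
    {"x": 0.8,"y": 1,"az": -0.2},
    {"x": 0.8,"y": 1,"az": -0.2},
    {"x": 0.8,"y": 1,"az": -0.2},
    {"x": 0.8,"y": 1,"az": -0.2},
    {"x": 0.8,"y": 1,"az": -0.2},
    {"x": 0.8,"y": 1,"az": -0.2},
    {"x": 0.8,"y": 1,"az": -0.2},
    {"x": 0.8,"y": 1,"az": -0.2},
    {"x": 0.8,"y": 1,"az": -0.2},
    {"x": 0.8,"y": 1,"az": -0.2},
    {"x": 0.8,"y": 1,"az": -0.2},
    {"x": 0.8,"y": 1,"az": -0.2},
    {"x": 0.8,"y": 1,"az": -0.2},
    {"x": 0.8,"y": 1,"az": -0.2},
    {"x": 0.8,"y": 1,"az": -0.2},
    {"x": 0.8,"y": 1,"az": -0.2},
    {"x": 0.8,"y": 1,"az": -0.2},
    {"x": 0.8,"y": 1,"az": -0.2},
  ],
)

```text
$.motion[0]: bad value
```

Emit:
drive_tool(
  fingers=0,
  grip_force=40,
  motion=[
    {"x": 0.75,"y": 0.95,"z": 0.0,"ax": 0.0,"ay": 0.0,"az": -0.2},
    {"x": 0.75,"y": 0.95,"z": 0.0,"ax": 0.0,"ay": 0.0,"az": -0.2},
    {"x": 0.75,"y": 0.95,"z": 0.0,"ax": 0.0,"ay": 0.0,"az": -0.2},
    {"x": 0.75,"y": 0.95,"z": 0.0,"ax": 0.0,"ay": 0.0,"az": -0.2},
    {"x": 0.75,"y": 0.95,"z": 0.0,"ax": 0.0,"ay": 0.0,"az": -0.2},
    {"x": 0.75,"y": 0.95,"z": 0.0,"ax": 0.0,"ay": 0.0,"az": -0.2},
    {"x": 0.75,"y": 0.95,"z": 0.0,"ax": 0.0,"ay": 0.0,"az": -0.2},
    {"x": 0.75,"y": 0.95,"z": 0.0,"ax": 0.0,"ay": 0.0,"az": -0.2},
    {"x": 0.75,"y": 0.95,"z": 0.0,"ax": 0.0,"ay": 0.0,"az": -0.2},
    {"x": 0.75,"y": 0.95,"z": 0.0,"ax": 0.0,"ay": 0.0,"az": -0.2},
    {"x": 0.75,"y": 0.95,"z": 0.0,"ax": 0.0,"ay": 0.0,"az": -0.2},
    {"x": 0.75,"y": 0.95,"z": 0.0,"ax": 0.0,"ay": 0.0,"az": -0.2},
    {"x": 0.75,"y": 0.95,"z": 0.0,"ax": 0.0,"ay": 0.0,"az": -0.2},
    {"x": 0.75,"y": 0.95,"z": 0.0,"ax": 0.0,"ay": 0.0,"az": -0.2},
    {"x": 0.75,"y": 0.95,"z": 0.0,"ax": 0.0,"ay": 0.0,"az": -0.2},
    {"x": 0.75,"y": 0.95,"z": 0.0,"ax": 0.0,"ay": 0.0,"az": -0.2},
    {"x": 0.75,"y": 0.95,"z": 0.0,"ax": 0.0,"ay": 0.0,"az": -0.2},
    {"x": 0.75,"y": 0.95,"z": 0.0,"ax": 0.0,"ay": 0.0,"az": -0.2},
  ],
)

```text
time_s: 2.7
eef_pos: [557.4, -198.2, 234.0]
tool_rot: [[1.0, -0.021, -0.001], [-0.021, -1.0, -0.007], [-0.001, 0.007, -1.0]]
force: [0.4, 0.5, -0.9]
finger_gap: 0.3
```

Emit:
drive_tool(
  motion=[
    {"x": 0.75,"y": 0.95,"z": 0.0,"ax": 0.0,"ay": 0.0,"az": 0.0},
    {"x": 0.75,"y": 0.95,"z": 0.0,"ax": 0.0,"ay": 0.0,"az": 0.1},
    {"x": 0.75,"y": 0.95,"z": 0.0,"ax": 0.0,"ay": 0.0,"az": 0.1},
    {"x": 0.75,"y": 0.95,"z": 0.0,"ax": 0.0,"ay": 0.0,"az": 0.1},
    {"x": 0.0,"y": 0.0,"z": -0.9,"ax": 0.0,"ay": 0.0,"az": 0.0},
    {"x": 0.0,"y": 0.0,"z": -0.9,"ax": 0.0,"ay": 0.0,"az": 0.0},
    {"x": 0.0,"y": 0.0,"z": -0.9,"ax": 0.0,"ay": 0.0,"az": 0.0},
    {"x": 0.0,"y": 0.0,"z": -0.9,"ax": 0.0,"ay": 0.0,"az": 0.0},
    {"x": 0.0,"y": 0.0,"z": -0.9,"ax": 0.0,"ay": 0.0,"az": 0.0},
    {"x": 0.0,"y": 0.0,"z": -0.9,"ax": 0.0,"ay": 0.0,"az": 0.0},
    {"x": 0.0,"y": 0.0,"z": 0.0,"ax": 0.0,"ay": 0.0,"az": 0.0},
  ],
)

```text
time_s: 3.62
eef_pos: [643.1, -84.9, 97.4]
tool_rot: [[1.0, 0.02, 0.011], [0.02, -1.0, -0.002], [0.011, 0.003, -1.0]]
force: [-1.4, 0.1, -0.2]
finger_gap: -0.0
```

Run:
```python
from h import *
s=read_state();print(s['eef_pos'],s['force'],s['joints'])
for c in ('top','side'):
    p=shot(c,c+'2.png')
    for q in ['stud','notch','cap_top','pin_top']:
        print(c,q,[(np.round(d['centre']),round(d['score'],2)) for d in finder.landmark_of(q,p)[:1]])
t=cv2.imread('pics/top2.png');s=cv2.imread('pics/side2.png')
cv2.imwrite('pics/c2.png',np.hstack([cv2.resize(a,(400,400),interpolation=cv2.INTER_CUBIC) for a in (t[130:230,240:340],s[140:240,205:305])]))
```

```text
[643.06788509 -84.8938785   97.35200607] [-1.4172185   0.05227309 -0.24367602] [ 0.15396938  0.57707415 -0.16520385  1.73036627  0.12448427  0.8327549
 -1.6188491 ]
top stud [(array([ 467., -520.,    0.]), 0.5)]
top notch []
top cap_top []
top pin_top []
side stud [(array([ 588., -102.,   53.]), 0.85)]
side notch [(array([ 590., -188.,   44.]), 0.97)]
side cap_top [(array([ 589., -139.,   47.]), 0.79)]
side pin_top [(array([ 625., -112.,   37.]), 0.57)]
```

View pics/c2.png

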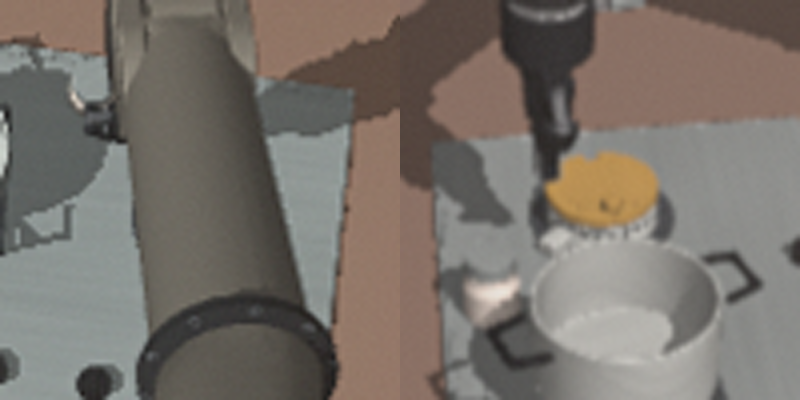

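Emit:
drive_tool(
  motion=[
    {"x": -0.2,"y": -0.4,"z": -0.4,"ax": 0.0,"ay": 0.1,"az": -0.1},
    {"x": -0.2,"y": -0.4,"z": -0.5,"ax": 0.0,"ay": 0.0,"az": -0.1},
    {"x": 0.0,"y": 0.0,"z": -0.5,"ax": 0.0,"ay": 0.0,"az": 0.0},
    {"x": 0.0,"y": 0.0,"z": -0.3,"ax": 0.0,"ay": 0.0,"az": 0.0},
    {"x": 0.0,"y": 0.0,"z": 0.0,"ax": 0.0,"ay": 0.0,"az": 0.0},
    {"x": 0.0,"y": 0.0,"z": 0.0,"ax": 0.0,"ay": 0.0,"az": 0.0},
  ],
)

```text
time_s: 4.62
eef_pos: [635.7, -107.7, 57.4]
tool_rot: [[1.0, -0.0, 0.011], [-0.0, -1.0, -0.004], [0.011, 0.004, -1.0]]
force: [0.5, 0.4, 0.0]
finger_gap: 0.0
```

Run:
```python
from h import *
s=read_state();print(s['eef_pos'],s['force'],s['tool_rot'])
p=shot('side','side3.png')
s=cv2.imread('pics/side3.png')
cv2.imwrite('pics/c3.png',cv2.resize(s[160:220,220:300],(800,600),interpolation=cv2.INTER_CUBIC))
```

```text
[ 635.68012904 -107.66210145   57.39021422] [0.48421359 0.36036824 0.00396446] [[ 9.99938652e-01 -3.51880760e-04  1.10710786e-02]
 [-3.10333869e-04 -9.99992905e-01 -3.75423516e-03]
 [ 1.10723211e-02  3.75056912e-03 -9.99931666e-01]]
```

View pics/c3.png

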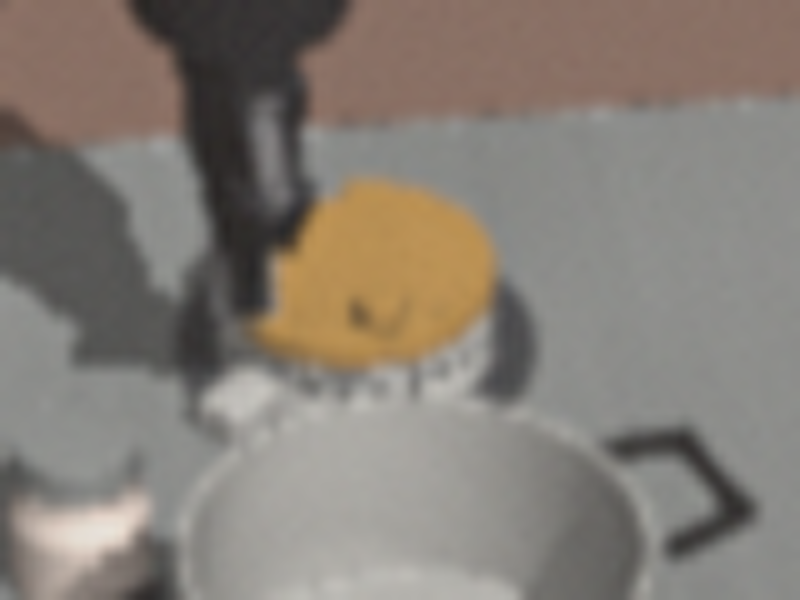

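Emit:
drive_tool(
  motion=[
    {"x": -0.2,"y": 0.1,"z": -0.2,"ax": 0.0,"ay": 0.1,"az": 0.0},
    {"x": -0.3,"y": 0.1,"z": 0.0,"ax": 0.0,"ay": 0.0,"az": 0.0},
    {"x": -0.3,"y": 0.0,"z": 0.0,"ax": 0.0,"ay": 0.0,"az": 0.0},
    {"x": 0.0,"y": 0.0,"z": 0.0,"ax": 0.0,"ay": 0.0,"az": 0.0},
    {"x": 0.0,"y": 0.0,"z": 0.0,"ax": 0.0,"ay": 0.0,"az": 0.0},
  ],
)

```text
time_s: 5.08
eef_pos: [614.4, -100.1, 53.1]
tool_rot: [[1.0, 0.002, 0.003], [0.002, -1.0, -0.003], [0.003, 0.003, -1.0]]
force: [0.4, 0.4, 0.2]
finger_gap: -0.1
```

```bash
cat > plan.py <<'E'
from h import *
import sys
C=np.array([588.5,-140.8]); 
def tgt(th,off,r=37): 
    a=np.radians(th);u=np.array([np.cos(a),np.sin(a)]);t=np.array([-u[1],u[0]]);return C+r*u-off*t
def plan(seq,off=19):
    s=read_state();p=np.array(s['eef_pos'][:2]);R=np.array(s['tool_rot']);yaw=np.degrees(np.arctan2(R[1,0],R[0,0]))
    print('pos',np.round(s['eef_pos'],1),'yaw',round(yaw,2),'F',np.round(s['force'],1))
    d=p-C;
    th=yaw+90;a=np.radians(th);u=np.array([np.cos(a),np.sin(a)]);t=np.array([-u[1],u[0]])
    print('radial',d@u,'tang',d@t,'tilt',R[:2,2], 'contact stud angle by tool', th+np.degrees(np.arctan2(d@t+off,37)))
    for th in seq:
        q=tgt(th,off); dy=th-90-yaw
        print(th,np.round((q-p)/25,2),'az',round(dy/5,2)); p=q;yaw=th-90
if __name__=='__main__': plan([float(x) for x in sys.argv[1:]])
E
python3 plan.py 90 94 98 102 106 110 114 118 122 126 130 134 138 142 146 150
```

```text
pos [ 614.4 -100.1   53.1] yaw 0.13 F [0.4 0.4 0.2]
radial 40.60660572014221 tang -26.018649881425638 tilt [ 0.00291862 -0.00297617] contact stud angle by tool 79.39084243122862
90.0 [-0.28 -0.15] az -0.03
94.0 [-0.11  0.05] az 0.8
98.0 [-0.11  0.04] az 0.8
102.0 [-0.11  0.03] az 0.8
106.0 [-0.11  0.03] az 0.8
110.0 [-0.11  0.02] az 0.8
114.0 [-0.12  0.01] az 0.8
118.0 [-0.12  0.  ] az 0.8
122.0 [-0.12 -0.01] az 0.8
126.0 [-0.12 -0.01] az 0.8
130.0 [-0.11 -0.02] az 0.8
134.0 [-0.11 -0.03] az 0.8
138.0 [-0.11 -0.04] az 0.8
142.0 [-0.11 -0.05] az 0.8
146.0 [-0.1  -0.05] az 0.8
150.0 [-0.1  -0.06] az 0.8
```

Emit:
drive_tool(
  motion=[
    {"x": -0.28,"y": -0.15,"z": 0.0,"ax": 0.0,"ay": 0.0,"az": 0.0},
    {"x": -0.11,"y": 0.05,"z": 0.0,"ax": 0.0,"ay": 0.0,"az": 0.8},
    {"x": -0.11,"y": 0.04,"z": 0.0,"ax": 0.0,"ay": 0.0,"az": 0.8},
    {"x": -0.11,"y": 0.03,"z": 0.0,"ax": 0.0,"ay": 0.0,"az": 0.8},
    {"x": -0.11,"y": 0.03,"z": 0.0,"ax": 0.0,"ay": 0.0,"az": 0.8},
    {"x": -0.11,"y": 0.02,"z": 0.0,"ax": 0.0,"ay": 0.0,"az": 0.8},
  ],
)

```text
time_s: 5.58
eef_pos: [596.3, -99.7, 55.9]
tool_rot: [[0.934, 0.358, 0.015], [0.358, -0.934, 0.0], [0.014, 0.005, -1.0]]
force: [1.4, 0.5, -2.4]
finger_gap: -0.1
```

```bash
python3 plan.py 110 114 118 122 126 130 134 138 142 146 150 154 158 162 166
python3 - <<'E'
from h import *
p=shot('side','side4.png')
for q in ['stud','notch']:
        print(q,[(np.round(d['centre']),round(d['score'],2)) for d in finder.landmark_of(q,p)[:1]])
s=cv2.imread('pics/side4.png')
cv2.imwrite('pics/c4.png',cv2.resize(s[160:220,220:300],(800,600),interpolation=cv2.INTER_CUBIC))
E
```

```text
pos [596.3 -99.7  55.9] yaw 20.97 F [ 1.4  0.5 -2.4]
radial 35.56682011536078 tang -21.934368495887192 tilt [1.50571992e-02 2.92577851e-05] contact stud angle by tool 106.43234237596072
110.0 [-0.1   0.01] az -0.19
114.0 [-0.12  0.01] az 0.8
118.0 [-0.12  0.  ] az 0.8
122.0 [-0.12 -0.01] az 0.8
126.0 [-0.12 -0.01] az 0.8
130.0 [-0.11 -0.02] az 0.8
134.0 [-0.11 -0.03] az 0.8
138.0 [-0.11 -0.04] az 0.8
142.0 [-0.11 -0.05] az 0.8
146.0 [-0.1  -0.05] az 0.8
150.0 [-0.1  -0.06] az 0.8
154.0 [-0.1  -0.07] az 0.8
158.0 [-0.09 -0.07] az 0.8
162.0 [-0.09 -0.08] az 0.8
166.0 [-0.08 -0.08] az 0.8
stud [(array([ 577., -105.,   54.]), 0.72)]
notch [(array([ 602., -184.,   47.]), 0.75)]
```

View pics/c4.png

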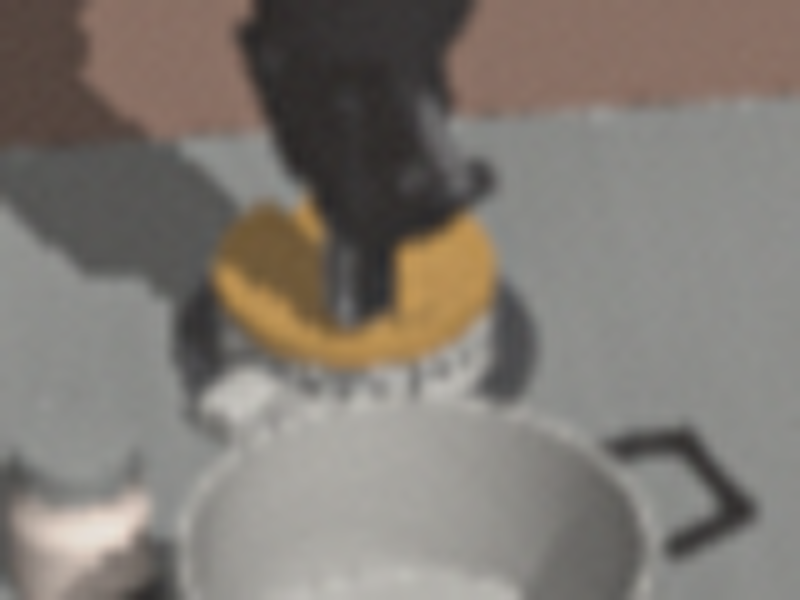

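Emit:
drive_tool(
  motion=[
    {"x": -0.06,"y": 0.01,"z": -0.12,"ax": 0.0,"ay": 0.1,"az": 0.0},
    {"x": -0.12,"y": 0.01,"z": -0.03,"ax": 0.0,"ay": 0.1,"az": 0.7},
    {"x": -0.12,"y": 0.0,"z": -0.02,"ax": 0.0,"ay": 0.0,"az": 0.8},
    {"x": -0.12,"y": -0.01,"z": -0.02,"ax": 0.0,"ay": 0.0,"az": 0.8},
    {"x": -0.12,"y": -0.01,"z": -0.02,"ax": 0.0,"ay": 0.0,"az": 0.8},
    {"x": -0.11,"y": -0.02,"z": -0.02,"ax": 0.0,"ay": 0.0,"az": 0.8},
  ],
)

```text
time_s: 6.23
eef_pos: [584.2, -98.9, 51.9]
tool_rot: [[0.763, 0.646, 0.003], [0.646, -0.763, 0.001], [0.003, 0.001, -1.0]]
force: [0.3, 0.8, 1.9]
finger_gap: -0.2
```

```bash
python3 plan.py 130 134 138 142 146 150 154 158 162 166 170 174 178 182 186 190
```

```text
pos [584.2 -98.9  51.9] yaw 40.24 F [0.3 0.8 1.9]
radial 34.73105051765035 tang -23.784235951547373 tilt [0.00339124 0.00108634] contact stud angle by tool 122.8757301868588
130.0 [-0.2  -0.05] az -0.05
134.0 [-0.11 -0.03] az 0.8
138.0 [-0.11 -0.04] az 0.8
142.0 [-0.11 -0.05] az 0.8
146.0 [-0.1  -0.05] az 0.8
150.0 [-0.1  -0.06] az 0.8
154.0 [-0.1  -0.07] az 0.8
158.0 [-0.09 -0.07] az 0.8
162.0 [-0.09 -0.08] az 0.8
166.0 [-0.08 -0.08] az 0.8
170.0 [-0.07 -0.09] az 0.8
174.0 [-0.07 -0.09] az 0.8
178.0 [-0.06 -0.1 ] az 0.8
182.0 [-0.05 -0.1 ] az 0.8
186.0 [-0.05 -0.11] az 0.8
190.0 [-0.04 -0.11] az 0.8
```

Emit:
drive_tool(
  motion=[
    {"x": -0.2,"y": -0.05,"z": 0.01,"ax": 0.0,"ay": 0.0,"az": 0.0},
    {"x": -0.13,"y": -0.04,"z": -0.01,"ax": 0.0,"ay": 0.0,"az": 0.7},
    {"x": -0.13,"y": -0.05,"z": -0.01,"ax": 0.0,"ay": 0.0,"az": 0.8},
    {"x": -0.13,"y": -0.06,"z": -0.01,"ax": 0.0,"ay": 0.0,"az": 0.8},
    {"x": -0.12,"y": -0.06,"z": -0.01,"ax": 0.0,"ay": 0.0,"az": 0.8},
    {"x": -0.12,"y": -0.07,"z": -0.01,"ax": 0.0,"ay": 0.0,"az": 0.8},
    {"x": -0.12,"y": -0.08,"z": -0.01,"ax": 0.0,"ay": 0.0,"az": 0.8},
  ],
)

```text
time_s: 6.82
eef_pos: [563.0, -108.6, 52.1]
tool_rot: [[0.445, 0.896, 0.009], [0.896, -0.445, 0.004], [0.008, 0.006, -1.0]]
force: [2.3, 1.4, 0.5]
finger_gap: 0.1
```

```bash
python3 plan.py 154 158 162 166 170 174 178 182 186 190
python3 - <<'E'
from h import *
p=shot('side','side5.png')
for q in ['stud','notch']:
        print(q,[(np.round(d['centre']),round(d['score'],2)) for d in finder.landmark_of(q,p)[:1]])
s=cv2.imread('pics/side5.png')
cv2.imwrite('pics/c5.png',cv2.resize(s[160:220,220:300],(800,600),interpolation=cv2.INTER_CUBIC))
E
```

```text
pos [ 563.  -108.6   52.1] yaw 63.59 F [2.3 1.4 0.5]
radial 37.14472233313868 tang -17.516524954845078 tilt [0.00909989 0.00421066] contact stud angle by tool 155.89026302997843
154.0 [0.02 0.04] az 0.08
158.0 [-0.09 -0.07] az 0.8
162.0 [-0.09 -0.08] az 0.8
166.0 [-0.08 -0.08] az 0.8
170.0 [-0.07 -0.09] az 0.8
174.0 [-0.07 -0.09] az 0.8
178.0 [-0.06 -0.1 ] az 0.8
182.0 [-0.05 -0.1 ] az 0.8
186.0 [-0.05 -0.11] az 0.8
190.0 [-0.04 -0.11] az 0.8
stud [(array([ 556., -122.,   52.]), 0.77)]
notch [(array([ 627., -158.,   43.]), 0.79)]
```

View pics/c5.png

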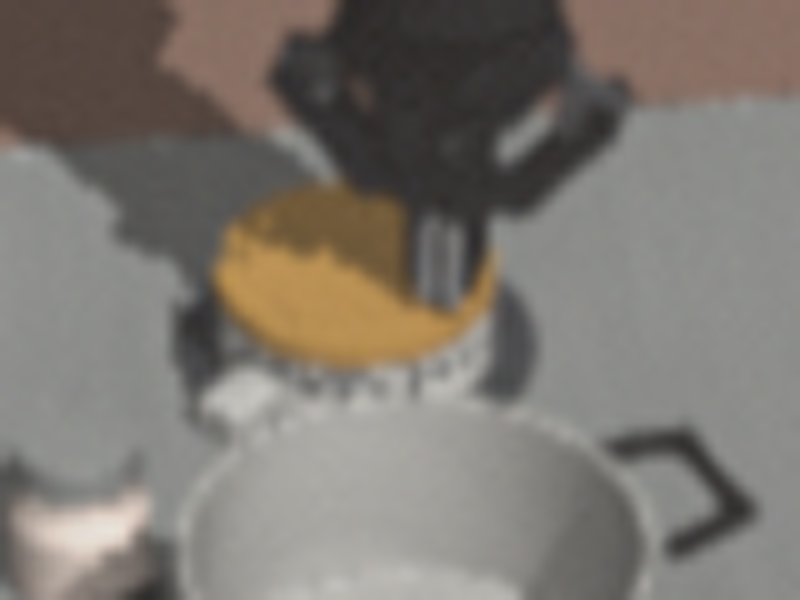

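Emit:
drive_tool(
  motion=[
    {"x": -0.08,"y": -0.06,"z": 0.0,"ax": 0.0,"ay": 0.1,"az": 0.8},
    {"x": -0.09,"y": -0.08,"z": -0.01,"ax": 0.0,"ay": 0.0,"az": 0.8},
    {"x": -0.09,"y": -0.09,"z": -0.01,"ax": 0.0,"ay": 0.0,"az": 0.8},
    {"x": -0.08,"y": -0.1,"z": -0.01,"ax": 0.0,"ay": 0.0,"az": 0.8},
    {"x": -0.08,"y": -0.1,"z": -0.01,"ax": 0.0,"ay": 0.0,"az": 0.8},
    {"x": -0.07,"y": -0.11,"z": -0.01,"ax": 0.0,"ay": 0.0,"az": 0.8},
  ],
)

```text
time_s: 7.47
eef_pos: [551.0, -119.7, 50.7]
tool_rot: [[0.052, 0.999, -0.003], [0.999, -0.052, 0.005], [0.005, -0.003, -1.0]]
force: [0.1, 1.5, 1.1]
finger_gap: -0.2
```

```bash
python3 plan.py 178 182 186 190 194 198 202 206 210 214 218
```

```text
pos [ 551.  -119.7   50.7] yaw 87.0 F [0.1 1.5 1.1]
radial 38.522865248121526 tang -19.14596665536512 tilt [-0.00287343  0.00483834] contact stud angle by tool 176.7704988949145
178.0 [ 0.05 -0.03] az 0.2
182.0 [-0.05 -0.1 ] az 0.8
186.0 [-0.05 -0.11] az 0.8
190.0 [-0.04 -0.11] az 0.8
194.0 [-0.03 -0.11] az 0.8
198.0 [-0.02 -0.11] az 0.8
202.0 [-0.01 -0.12] az 0.8
206.0 [-0.01 -0.12] az 0.8
210.0 [ 0.   -0.12] az 0.8
214.0 [ 0.01 -0.12] az 0.8
218.0 [ 0.02 -0.11] az 0.8
```

Emit:
drive_tool(
  motion=[
    {"x": 0.0,"y": -0.1,"z": 0.02,"ax": 0.0,"ay": 0.0,"az": 0.8},
    {"x": -0.04,"y": -0.12,"z": 0.0,"ax": 0.0,"ay": 0.0,"az": 0.8},
    {"x": -0.04,"y": -0.12,"z": 0.0,"ax": 0.0,"ay": 0.0,"az": 0.8},
    {"x": -0.03,"y": -0.12,"z": 0.0,"ax": 0.0,"ay": 0.0,"az": 0.8},
    {"x": -0.02,"y": -0.12,"z": 0.0,"ax": 0.0,"ay": 0.0,"az": 0.8},
    {"x": -0.01,"y": -0.12,"z": 0.0,"ax": 0.0,"ay": 0.0,"az": 0.8},
  ],
)

```text
time_s: 7.97
eef_pos: [545.0, -133.9, 50.0]
tool_rot: [[-0.357, 0.934, -0.012], [0.934, 0.357, 0.005], [0.008, -0.009, -1.0]]
force: [-0.3, 2.5, 1.2]
finger_gap: 0.4
```

```bash
python3 plan.py 202 206 210 214 218
```

```text
pos [ 545.  -133.9   50. ] yaw 110.94 F [-0.3  2.5  1.2]
radial 38.160824487721506 tang -22.030482189701466 tilt [-0.01166175  0.0045361 ] contact stud angle by tool 196.253370276137
202.0 [ 0.08 -0.13] az 0.21
206.0 [-0.01 -0.12] az 0.8
210.0 [ 0.   -0.12] az 0.8
214.0 [ 0.01 -0.12] az 0.8
218.0 [ 0.02 -0.11] az 0.8
```

Emit:
drive_tool(
  motion=[
    {"x": 0.05,"y": -0.13,"z": 0.05,"ax": 0.0,"ay": -0.1,"az": 0.2},
    {"x": 0.0,"y": -0.12,"z": 0.02,"ax": 0.0,"ay": 0.0,"az": 0.8},
    {"x": 0.0,"y": -0.1,"z": 0.0,"ax": 0.0,"ay": 0.0,"az": 0.4},
    {"x": 0.0,"y": 0.0,"z": 0.0,"ax": 0.0,"ay": 0.0,"az": 0.0},
  ],
)

```text
time_s: 8.3
eef_pos: [543.9, -142.0, 50.3]
tool_rot: [[-0.462, 0.887, -0.008], [0.887, 0.462, 0.005], [0.009, -0.005, -1.0]]
force: [0.5, 0.0, 0.2]
finger_gap: -0.1
```

```bash
python3 plan.py 206 210 214 218
python3 - <<'E'
from h import *
p=shot('side','side6.png')
for q in ['stud','notch','pin_top']:
        print(q,[(np.round(d['centre']),round(d['score'],2)) for d in finder.landmark_of(q,p)[:1]])
s=cv2.imread('pics/side6.png')
cv2.imwrite('pics/c6.png',cv2.resize(s[160:220,220:300],(800,600),interpolation=cv2.INTER_CUBIC))
E
```

```text
pos [ 543.9 -142.    50.3] yaw 117.53 F [0.5 0.  0.2]
radial 40.12159101548697 tang -19.563506654012397 tilt [-0.00823434  0.00529927] contact stud angle by tool 206.655773390333
206.0 [0.12 0.08] az -0.31
210.0 [ 0.   -0.12] az 0.8
214.0 [ 0.01 -0.12] az 0.8
218.0 [ 0.02 -0.11] az 0.8
stud [(array([ 554., -156.,   54.]), 0.7)]
notch [(array([ 630., -119.,   44.]), 0.86)]
pin_top [(array([ 624., -112.,   38.]), 0.93)]
```

View pics/c6.png

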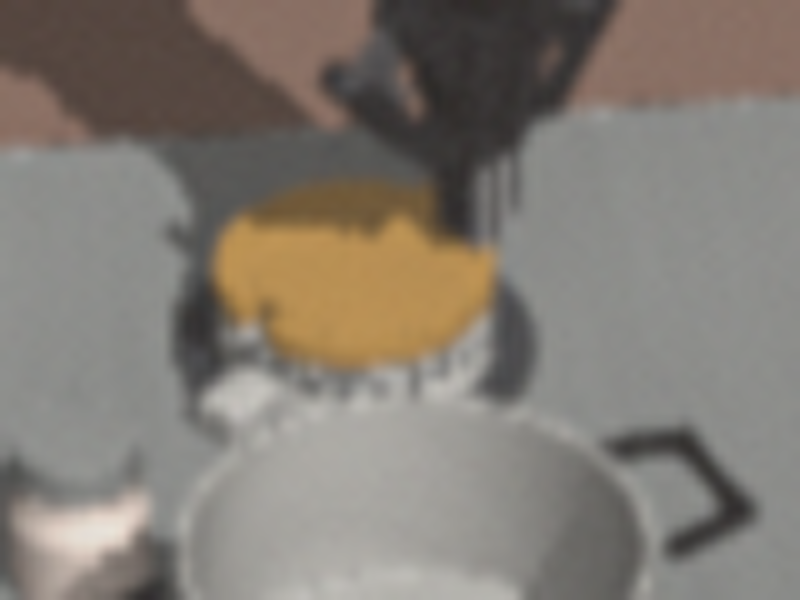

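Emit:
drive_tool(
  motion=[
    {"x": 0.1,"y": -0.04,"z": 0.03,"ax": 0.0,"ay": 0.0,"az": 0.5},
    {"x": 0.02,"y": -0.12,"z": 0.0,"ax": 0.0,"ay": 0.0,"az": 0.8},
    {"x": 0.02,"y": -0.08,"z": 0.0,"ax": 0.0,"ay": 0.0,"az": 0.3},
    {"x": 0.0,"y": 0.0,"z": 0.0,"ax": 0.0,"ay": 0.0,"az": 0.0},
  ],
)

```text
time_s: 8.83
eef_pos: [545.9, -146.4, 50.7]
tool_rot: [[-0.582, 0.813, -0.012], [0.813, 0.582, 0.004], [0.01, -0.008, -1.0]]
force: [-0.0, -0.2, -1.3]
finger_gap: 0.4
```

```bash
python3 plan.py 216 220
```

```text
pos [ 545.9 -146.4   50.7] yaw 125.62 F [-0.  -0.2 -1.3]
radial 37.86927350923591 tang -20.301383291660247 tilt [-0.01221107  0.00373352] contact stud angle by tool 213.60587773894264
216.0 [ 0.06 -0.03] az 0.08
220.0 [ 0.02 -0.11] az 0.8
```

Emit:
drive_tool(
  motion=[
    {"x": -0.2,"y": 0.3,"z": 0.0,"ax": 0.0,"ay": 0.1,"az": 0.0},
    {"x": -0.2,"y": 0.3,"z": 0.1,"ax": 0.0,"ay": 0.0,"az": 0.0},
    {"x": 0.0,"y": 0.0,"z": 0.9,"ax": 0.0,"ay": 0.0,"az": 0.0},
    {"x": 0.0,"y": 0.0,"z": 0.9,"ax": 0.0,"ay": 0.0,"az": 0.0},
    {"x": 0.0,"y": -0.9,"z": 0.5,"ax": 0.0,"ay": 0.0,"az": 0.0},
    {"x": 0.0,"y": -0.9,"z": 0.0,"ax": 0.0,"ay": 0.0,"az": 0.0},
    {"x": 0.0,"y": -0.9,"z": 0.0,"ax": 0.0,"ay": 0.0,"az": 0.0},
    {"x": 0.0,"y": -0.9,"z": 0.0,"ax": 0.0,"ay": 0.0,"az": 0.0},
    {"x": 0.0,"y": -0.9,"z": 0.0,"ax": 0.0,"ay": 0.0,"az": 0.0},
    {"x": 0.0,"y": -0.9,"z": 0.0,"ax": 0.0,"ay": 0.0,"az": 0.0},
    {"x": 0.0,"y": -0.9,"z": 0.0,"ax": 0.0,"ay": 0.0,"az": 0.0},
    {"x": 0.0,"y": -0.9,"z": 0.0,"ax": 0.0,"ay": 0.0,"az": 0.0},
    {"x": 0.0,"y": -0.9,"z": 0.0,"ax": 0.0,"ay": 0.0,"az": 0.0},
    {"x": 0.0,"y": 0.0,"z": 0.0,"ax": 0.0,"ay": 0.0,"az": 0.0},
  ],
)

```text
time_s: 10.0
eef_pos: [529.8, -326.9, 116.8]
tool_rot: [[-0.579, 0.815, -0.025], [0.815, 0.58, 0.001], [0.015, -0.02, -1.0]]
force: [-0.5, -0.4, -0.4]
finger_gap: -0.1
```

```bash
cat > look.py <<'E'
from h import *
import sys
n=sys.argv[1]
out=[]
for c,roi in (('top',(150,220,260,330)),('side',(160,205,230,285))):
  for k in range(3):
    p=shot(c,f'{c}{n}_{k}.png')
    for z in (47,):
        a,r,W=capfit(p,z,roi); print(c,z,np.round(a,1),round(r,1))
    for q in ['stud','notch','pin_top','cap_top']:
        for d in finder.landmark_of(q,p)[:1]:
            v=np.array(d['centre']); w=v[:2]-np.array([588.5,-140.8]); print(c,q,np.round(v,1),round(d['score'],2),'ang',round(np.degrees(np.arctan2(w[1],w[0])),1),'r',round(np.hypot(*w),1))
t=cv2.imread(f'pics/top{n}_0.png');s=cv2.imread(f'pics/side{n}_0.png')
cv2.imwrite(f'pics/c{n}.png',np.hstack([cv2.resize(a,(400,400),interpolation=cv2.INTER_CUBIC) for a in (t[158:208,265:315],s[160:210,230:280])]))
E
python3 look.py 7
```

```text
top 47 [ 588.4 -141.2] 49.7
top stud [ 558.6 -164.2   51.5] 0.7 ang -142.0 r 38.0
top notch [ 627.4 -116.2   47.5] 0.62 ang 32.3 r 46.0
top pin_top [ 620.9 -113.2   42.8] 0.96 ang 40.4 r 42.6
top 47 [ 588.4 -141.2] 49.8
top stud [ 559.8 -161.8   50.9] 0.86 ang -143.8 r 35.6
top notch [ 631.2 -113.8   47.6] 0.61 ang 32.3 r 50.5
top pin_top [ 622.8 -113.    39.3] 0.65 ang 39.0 r 44.2
top cap_top [ 589.2 -140.8   48.3] 0.6 ang 0.0 r 0.7
top 47 [ 588.4 -141.2] 49.8
top stud [ 560.  -160.2   54.4] 0.72 ang -145.8 r 34.5
top notch [ 629.8 -112.3   46.5] 0.67 ang 34.6 r 50.2
top pin_top [ 620.6 -111.    40.3] 0.65 ang 42.9 r 43.8
top cap_top [ 591.4 -139.7   49.7] 0.56 ang 20.8 r 3.1
side 47 [ 587.2 -137.3] 50.8
side stud [ 560.  -160.3   53.7] 0.82 ang -145.6 r 34.5
side notch [ 626.  -116.7   43.8] 0.56 ang 32.7 r 44.6
side pin_top [ 625.8 -112.8   36.8] 0.77 ang 36.9 r 46.6
side 47 [ 588. -137.] 50.4
side stud [ 558.8 -159.1   52.2] 0.69 ang -148.4 r 34.9
side notch [ 625.1 -112.3   44.9] 0.71 ang 37.9 r 46.4
side pin_top [ 623.5 -111.5   37.6] 0.84 ang 39.9 r 45.6
side cap_top [ 591.2 -136.3   46.1] 0.68 ang 59.0 r 5.2
side 47 [ 587.5 -137.3] 50.7
side stud [ 557.4 -163.8   49.5] 0.93 ang -143.5 r 38.7
side notch [ 623.4 -113.7   45. ] 0.67 ang 37.8 r 44.2
side pin_top [ 626.8 -112.5   37.5] 0.58 ang 36.5 r 47.6
side cap_top [ 589.9 -136.6   48.3] 0.88 ang 71.6 r 4.4
```

View pics/c7.png

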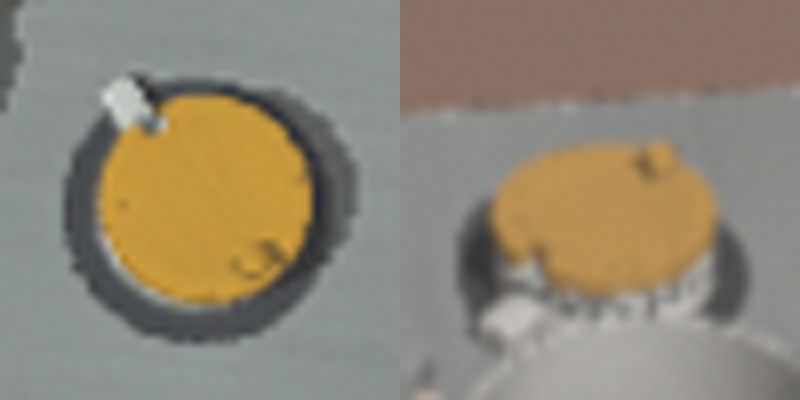

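Run:
```python
from h import *
p=imaging.read_camera('top')
ims=[cv2.cvtColor(cv2.imread(f'pics/top7_{k}.png'),cv2.COLOR_BGR2RGB).astype(float) for k in range(3)]
im=np.mean(ims,0); C=None
a,r,W=capfit({**p,'pixels':im.astype(np.uint8)},47,(150,220,260,330)); print(a,r)
print(im[166:178,275:288].mean(2).astype(int)); print((im[...,0]-im[...,2])[166:178,275:288].astype(int))
# polar resample about center at z=47 (cap) and z~34 (bracket)
def samp(z,rad,th,ch):
    q=np.array([proj(p,[a[0]+rad*np.cos(np.radians(t)),a[1]+rad*np.sin(np.radians(t)),z]) for t in th],np.float32)
    m=ch.astype(np.float32); return cv2.remap(m,q[:,:1],q[:,1:],cv2.INTER_LINEAR)[:,0]
th=np.arange(10,70,2.)
g=im.mean(2); y=im[...,0]-im[...,2]
for z in (30,36):
  for rad in (62,66,70):
    v=samp(z,rad,th,g); print('br',z,rad,v.astype(int), 'c', round((np.clip(v-140,0,None)*th).sum()/np.clip(v-140,0,None).sum(),1))
for rad in (40,42,44,46):
    v=samp(47,rad,th,y); w=np.clip(v.max()-15-v,0,None); print('no',rad,v.astype(int),'c',round((w*th).sum()/w.sum(),1))
th2=np.arange(190,240,2.)
```

```text
[ 588.36293555 -141.19046149] 49.75450704263191
[[143 144 142 143 143 144 148 147 147 145 145 145 145]
 [142 142 142 141 145 152 116 103 117 148 149 145 130]
 [143 142 139 147 187 187 172  65  85 102  99  95  88]
 [143 143 157 194 197 192 190 157  53  63  75  73  74]
 [141 138 154 211 195 193 190 172  76  53  80 110 130]
 [142 140 139 151 199 194 193 190 164  78 114 133 138]
 [143 143 121 103 180 197 188 159 151 103 137 137 136]
 [141 125  84  82 136 190 167 128 104 122 177 128 136]
 [137  95  74  74  94 143 143 128  98 118 152 131 136]
 [111  78  75  77 101 134 135 134 130 132 135 134 135]
 [ 81  76  76  86 123 138 135 135 136 136 136 135 134]
 [ 75  76  78 102 136 138 137 136 135 135 137 135 134]]
[[ -4  -4  -2  -4  -5  -4  -5  -4  -4  -4  -5  -4  -4]
 [ -4  -4  -4  -3  -3  -2  -1  -2  -3  -3  -2  -5  -4]
 [ -3  -3  -4  -1   0   0  -1   0   0  -4  -4  -5  -6]
 [ -3  -4  -2   0   1   0   0   0   0  -3  -8 -10  -5]
 [ -2  -3  -1  -2   0   0   1   0   0   1  25  66 120]
 [ -4  -4  -3   0   0  -1   0   0  -1  41 110 129 139]
 [ -4  -4  -4   0   0  -1  -3  -2  -3  17  73 140 134]
 [ -5 
[... 947 characters left out ...]
0 114 105] c 36.7
br 36 70 [142 143 143 144 144 145 142 133 117 113 126 159 180 189 190 192 195 176
 151 142 140 142 143 142 142 142 142 141 138 138] c 38.1
no 40 [134 133 134 134 135 135 135 133  95  71  38  44  49  53  60  72  93 108
 127 132 135 136 136 135 135 134 134 135 136 136] c 34.1
no 42 [135 135 135 134 135 137 137 120  86  42  14   7  14  22  30  39  62  93
 118 131 136 137 136 136 135 135 135 136 136 136] c 34.5
no 44 [137 136 137 137 136 136 138 113  81  50  28   8  -4  -4   6  20  57  88
 117 127 136 139 138 137 137 136 136 136 137 137] c 34.9
no 46 [132 134 135 137 135 132 126 109  88  56  35  11   1  -5  -6  18  55  87
 107 122 132 138 139 138 138 132 130 134 137 138] c 35.2
```

Run:
```python
from plan import *
for o in (33,24,21,19): print(o,tgt(217,o))
s=read_state();print(s['eef_pos'],s['time_s'])
```

```text
33 [ 539.09059036 -136.71218403]
24 [ 544.50692557 -143.89990362]
21 [ 546.31237064 -146.29581015]
19 [ 547.51600069 -147.89308117]
[ 531.11018691 -321.79315337  117.0730336 ] 11.55
```

Emit:
drive_tool(
  motion=[
    {"x": 0.0,"y": 0.9,"z": 0.0,"ax": 0.0,"ay": -0.1,"az": 0.0},
    {"x": 0.0,"y": 0.9,"z": 0.0,"ax": 0.2,"ay": -0.1,"az": 0.0},
    {"x": 0.0,"y": 0.9,"z": 0.0,"ax": 0.0,"ay": 0.0,"az": 0.0},
    {"x": 0.0,"y": 0.9,"z": 0.0,"ax": 0.0,"ay": 0.0,"az": 0.0},
    {"x": 0.0,"y": 0.9,"z": 0.0,"ax": 0.0,"ay": 0.0,"az": 0.0},
    {"x": 0.0,"y": 0.9,"z": 0.0,"ax": 0.0,"ay": 0.0,"az": 0.0},
    {"x": 0.0,"y": 0.9,"z": 0.0,"ax": 0.0,"ay": 0.0,"az": 0.0},
    {"x": 0.0,"y": 0.8,"z": 0.0,"ax": 0.0,"ay": 0.0,"az": 0.0},
    {"x": 0.0,"y": 0.4,"z": 0.0,"ax": 0.0,"ay": 0.0,"az": 0.0},
    {"x": 0.0,"y": 0.0,"z": 0.0,"ax": 0.0,"ay": 0.0,"az": 0.0},
    {"x": 0.0,"y": 0.0,"z": 0.0,"ax": 0.0,"ay": 0.0,"az": 0.0},
  ],
)

```text
time_s: 12.47
eef_pos: [528.3, -121.6, 117.7]
tool_rot: [[-0.587, 0.81, -0.005], [0.809, 0.587, 0.027], [0.025, 0.012, -1.0]]
force: [0.5, 0.0, -0.3]
finger_gap: -0.1
```

```bash
python3 plan.py 217
```

```text
pos [ 528.3 -121.6  117.7] yaw 125.95 F [ 0.5  0.  -0.3]
radial 37.485256553183426 tang -50.934174643667866 tilt [-0.0045122   0.02707863] contact stud angle by tool 175.14946613573397
217.0 [ 0.77 -1.05] az 0.21
```

Emit:
drive_tool(
  motion=[
    {"x": 0.1,"y": -0.1,"z": -0.8,"ax": -0.3,"ay": 0.0,"az": 0.2},
    {"x": 0.1,"y": -0.1,"z": -0.8,"ax": 0.0,"ay": 0.0,"az": 0.0},
    {"x": 0.0,"y": -0.1,"z": -0.8,"ax": 0.0,"ay": 0.0,"az": 0.0},
    {"x": 0.0,"y": 0.0,"z": -0.2,"ax": 0.0,"ay": 0.0,"az": 0.0},
    {"x": 0.0,"y": 0.0,"z": 0.0,"ax": 0.0,"ay": 0.0,"az": 0.0},
    {"x": 0.0,"y": 0.0,"z": 0.0,"ax": 0.0,"ay": 0.0,"az": 0.0},
  ],
)

```text
time_s: 12.97
eef_pos: [534.7, -137.2, 51.4]
tool_rot: [[-0.594, 0.804, -0.002], [0.804, 0.594, -0.004], [-0.001, -0.004, -1.0]]
force: [0.4, -1.0, 0.1]
finger_gap: 0.1
```

```bash
python3 plan.py 217
```

```text
pos [ 534.7 -137.2   51.4] yaw 126.47 F [ 0.4 -1.   0.1]
radial 41.156870351993284 tang -34.86774876275704 tilt [-0.00246353 -0.00365106] contact stud angle by tool 193.2545309870143
217.0 [ 0.51 -0.43] az 0.11
```

Emit:
drive_tool(
  motion=[
    {"x": 0.2,"y": -0.1,"z": 0.0,"ax": 0.0,"ay": 0.0,"az": 0.1},
    {"x": 0.14,"y": -0.1,"z": 0.0,"ax": 0.0,"ay": 0.0,"az": 0.0},
    {"x": 0.08,"y": -0.1,"z": 0.0,"ax": 0.0,"ay": 0.0,"az": 0.0},
    {"x": 0.05,"y": -0.08,"z": 0.0,"ax": 0.0,"ay": 0.0,"az": 0.0},
    {"x": 0.0,"y": 0.0,"z": 0.0,"ax": 0.0,"ay": 0.0,"az": 0.0},
  ],
)

```text
time_s: 13.38
eef_pos: [548.6, -149.0, 54.5]
tool_rot: [[-0.6, 0.8, 0.0], [0.8, 0.6, -0.004], [-0.004, -0.003, -1.0]]
force: [-0.2, 0.2, 0.1]
finger_gap: 0.0
```

```bash
python3 plan.py 217
```

```text
pos [ 548.6 -149.    54.5] yaw 126.89 F [-0.2  0.2  0.1]
radial 36.81821271679836 tang -17.342347462364792 tilt [ 7.66655682e-05 -4.47063785e-03] contact stud angle by tool 219.45190758740236
217.0 [-0.05  0.05] az 0.02
```

Emit:
drive_tool(
  motion=[
    {"x": -0.2,"y": 0.3,"z": 0.0,"ax": 0.0,"ay": 0.0,"az": 0.0},
    {"x": -0.2,"y": 0.3,"z": 0.1,"ax": 0.0,"ay": 0.0,"az": 0.0},
    {"x": 0.0,"y": 0.0,"z": 0.9,"ax": 0.0,"ay": 0.0,"az": 0.0},
    {"x": 0.0,"y": 0.0,"z": 0.9,"ax": 0.0,"ay": 0.0,"az": 0.0},
    {"x": 0.0,"y": -0.9,"z": 0.5,"ax": 0.0,"ay": 0.0,"az": 0.0},
    {"x": 0.0,"y": -0.9,"z": 0.0,"ax": 0.0,"ay": 0.0,"az": 0.0},
    {"x": 0.0,"y": -0.9,"z": 0.0,"ax": 0.0,"ay": 0.0,"az": 0.0},
    {"x": 0.0,"y": -0.9,"z": 0.0,"ax": 0.0,"ay": 0.0,"az": 0.0},
    {"x": 0.0,"y": -0.9,"z": 0.0,"ax": 0.0,"ay": 0.0,"az": 0.0},
    {"x": 0.0,"y": -0.9,"z": 0.0,"ax": 0.0,"ay": 0.0,"az": 0.0},
    {"x": 0.0,"y": -0.9,"z": 0.0,"ax": 0.0,"ay": 0.0,"az": 0.0},
    {"x": 0.0,"y": -0.9,"z": 0.0,"ax": 0.0,"ay": 0.0,"az": 0.0},
    {"x": 0.0,"y": -0.4,"z": 0.0,"ax": 0.0,"ay": 0.0,"az": 0.0},
  ],
)

```text
time_s: 14.47
eef_pos: [536.3, -314.2, 123.7]
tool_rot: [[-0.617, 0.787, 0.007], [0.787, 0.617, -0.007], [-0.01, 0.002, -1.0]]
force: [-0.2, -1.1, -0.7]
finger_gap: -0.1
```

```bash
cat > polar.py <<'E'
from h import *
import sys
n=sys.argv[1]
fr=[]
for k in range(4): p=shot('top',f'top{n}_{k}.png'); fr.append(p['pixels'].astype(float))
im=np.mean(fr,0)
a,r,W=capfit({**p,'pixels':im.astype(np.uint8)},47,(150,220,260,330)); print(a,r)
def samp(z,rad,th,ch):
    q=np.array([proj(p,[a[0]+rad*np.cos(np.radians(t)),a[1]+rad*np.sin(np.radians(t)),z]) for t in th],np.float32)
    return cv2.remap(ch.astype(np.float32),q[:,:1],q[:,1:],cv2.INTER_LINEAR)[:,0]
th=np.arange(10,70,1.)
g=im.mean(2); y=im[...,0]-im[...,2]
def edges(v,lev,up):
    i=np.where((v>lev) if up else (v<lev))[0]; i0,i1=i[0],i[-1]
    f=lambda i,j:th[i]+(lev-v[i])/(v[j]-v[i])*(th[j]-th[i])
    return round(f(i0-1,i0),1),round(f(i1,i1+1),1)
for z in (30,34,38):
    for rad in (58,62,66,70):
        v=samp(z,rad,th,g); e=edges(v,165,True); print('br',z,rad,e,round(sum(e)/2,1))
for rad in (40,42,44,46):
    v=samp(47,rad,th,y); e=edges(v,70,False); print('no',rad,e,round(sum(e)/2,1))
E
python3 polar.py 8; python3 look.py 8 | grep -v cap_top
```

```text
[ 588.43295935 -141.20521917] 49.70804304856293
br 30 58 (np.float64(31.1), np.float64(45.4)) 38.2
br 30 62 (np.float64(30.1), np.float64(44.3)) 37.2
br 30 66 (np.float64(30.6), np.float64(43.9)) 37.2
br 30 70 (np.float64(31.1), np.float64(44.4)) 37.8
br 34 58 (np.float64(31.5), np.float64(46.0)) 38.8
br 34 62 (np.float64(30.6), np.float64(45.0)) 37.8
br 34 66 (np.float64(31.1), np.float64(44.8)) 38.0
br 34 70 (np.float64(32.1), np.float64(45.0)) 38.6
br 38 58 (np.float64(32.2), np.float64(46.8)) 39.5
br 38 62 (np.float64(31.3), np.float64(45.6)) 38.4
br 38 66 (np.float64(31.6), np.float64(45.6)) 38.6
br 38 70 (np.float64(32.8), np.float64(45.0)) 38.9
no 40 (np.float64(37.0), np.float64(47.5)) 42.2
no 42 (np.float64(33.6), np.float64(49.9)) 41.8
no 44 (np.float64(33.2), np.float64(49.5)) 41.4
no 46 (np.float64(33.0), np.float64(48.7)) 40.8
top 47 [ 588.4 -141.2] 49.7
top stud [ 563.2 -167.3   53.8] 0.87 ang -133.7 r 36.6
top notch [ 624.1 -112.8   46.6] 0.57 ang 38.2 r 45.3
top pin_top [ 621.7 -112.3   41.8] 0.86 ang 40.6 r 43.8
top 47 [ 588.4 -141.2] 49.7
top stud [ 560.2 -166.1   5
[... 221 characters left out ...]
top notch [ 625.4 -112.6   45.6] 0.59 ang 37.4 r 46.4
top pin_top [ 622.9 -111.    41.4] 0.88 ang 40.9 r 45.5
side 47 [ 587.9 -137.2] 50.9
side stud [ 561.5 -162.9   53.8] 0.64 ang -140.7 r 34.9
side notch [ 624.2 -111.3   45.6] 0.57 ang 39.6 r 46.3
side pin_top [ 623.9 -111.4   36.2] 0.88 ang 39.7 r 46.0
side 47 [ 588.  -137.3] 50.8
side stud [ 560.3 -163.5   53.5] 0.79 ang -141.2 r 36.2
side notch [ 623.3 -114.1   45. ] 0.86 ang 37.5 r 43.9
side pin_top [ 623.9 -110.7   37.2] 0.71 ang 40.4 r 46.5
side 47 [ 587.9 -137.2] 50.9
side stud [ 562.9 -161.5   51.7] 0.62 ang -141.0 r 32.9
side notch [ 624.  -108.5   46.5] 0.64 ang 42.3 r 48.0
side pin_top [ 624.5 -113.9   37.3] 0.67 ang 36.8 r 44.9
```

View pics/c8.png

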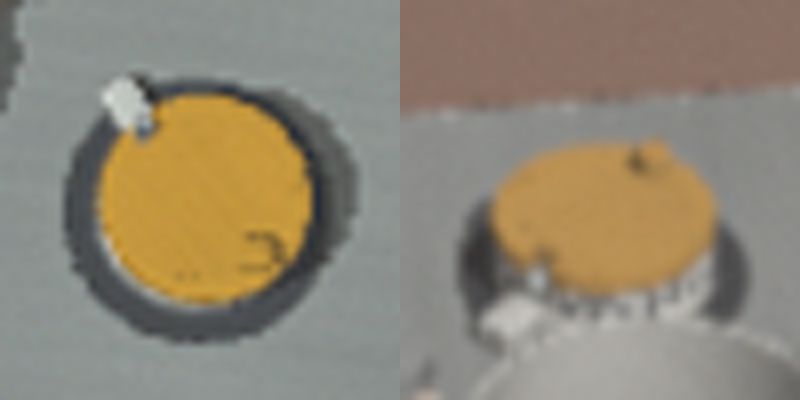

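Emit:
drive_tool(
  motion=[
    {"x": 0.25,"y": 0.85,"z": 0.0,"ax": 0.0,"ay": 0.0,"az": 0.0},
    {"x": 0.25,"y": 0.85,"z": 0.0,"ax": 0.0,"ay": 0.0,"az": 0.0},
    {"x": 0.25,"y": 0.85,"z": 0.0,"ax": 0.0,"ay": 0.0,"az": 0.0},
    {"x": 0.25,"y": 0.85,"z": 0.0,"ax": 0.0,"ay": 0.0,"az": 0.0},
    {"x": 0.25,"y": 0.85,"z": 0.0,"ax": 0.0,"ay": 0.0,"az": 0.0},
    {"x": 0.25,"y": 0.85,"z": 0.0,"ax": 0.0,"ay": 0.0,"az": 0.0},
    {"x": 0.25,"y": 0.85,"z": 0.0,"ax": 0.0,"ay": 0.0,"az": 0.0},
    {"x": 0.2,"y": 0.6,"z": 0.0,"ax": 0.0,"ay": 0.0,"az": 0.0},
    {"x": 0.0,"y": 0.0,"z": -0.7,"ax": 0.0,"ay": 0.0,"az": 0.0},
    {"x": 0.0,"y": 0.0,"z": -0.7,"ax": 0.0,"ay": 0.0,"az": 0.0},
    {"x": 0.0,"y": 0.0,"z": -0.7,"ax": 0.0,"ay": 0.0,"az": 0.0},
    {"x": 0.0,"y": 0.0,"z": 0.0,"ax": 0.0,"ay": 0.0,"az": 0.0},
    {"x": 0.0,"y": 0.0,"z": 0.0,"ax": 0.0,"ay": 0.0,"az": 0.0},
  ],
)

```text
time_s: 17.25
eef_pos: [588.3, -140.0, 71.4]
tool_rot: [[-0.618, 0.786, 0.012], [0.786, 0.618, -0.005], [-0.012, 0.006, -1.0]]
force: [0.6, 0.5, 0.2]
finger_gap: 0.3
```

Emit:
drive_tool(
  motion=[
    {"x": 0.0,"y": 0.0,"z": -0.4,"ax": 0.0,"ay": 0.0,"az": 0.0},
    {"x": 0.0,"y": 0.0,"z": -0.25,"ax": 0.0,"ay": 0.0,"az": 0.0},
    {"x": 0.0,"y": 0.0,"z": 0.0,"ax": 0.0,"ay": 0.0,"az": 0.0},
    {"x": 0.0,"y": 0.0,"z": -0.06,"ax": 0.0,"ay": 0.0,"az": 0.0},
    {"x": 0.0,"y": 0.0,"z": -0.06,"ax": 0.0,"ay": 0.0,"az": 0.0},
    {"x": 0.0,"y": 0.0,"z": -0.06,"ax": 0.0,"ay": 0.0,"az": 0.0},
  ],
)

```text
time_s: 17.75
eef_pos: [590.1, -141.4, 52.0]
tool_rot: [[-0.616, 0.788, 0.016], [0.788, 0.616, -0.007], [-0.015, 0.008, -1.0]]
force: [-0.4, 0.2, 0.2]
finger_gap: -0.1
```

Emit:
drive_tool(
  motion=[
    {"x": 0.0,"y": 0.0,"z": -0.06,"ax": 0.0,"ay": 0.0,"az": 0.0},
    {"x": 0.0,"y": 0.0,"z": -0.06,"ax": 0.0,"ay": 0.0,"az": 0.0},
    {"x": 0.0,"y": 0.0,"z": -0.06,"ax": 0.0,"ay": 0.0,"az": 0.0},
  ],
)

```text
time_s: 18.0
eef_pos: [590.5, -141.7, 47.8]
tool_rot: [[-0.615, 0.788, 0.017], [0.788, 0.616, -0.007], [-0.016, 0.009, -1.0]]
force: [-2.0, 0.8, 4.0]
finger_gap: 0.1
```

Emit:
drive_tool(
  motion=[
    {"x": 0.0,"y": 0.0,"z": -0.06,"ax": 0.0,"ay": 0.0,"az": 0.0},
    {"x": 0.0,"y": 0.0,"z": -0.06,"ax": 0.0,"ay": 0.0,"az": 0.0},
  ],
)

```text
time_s: 18.17
eef_pos: [590.5, -141.8, 45.2]
tool_rot: [[-0.615, 0.788, 0.017], [0.788, 0.616, -0.008], [-0.017, 0.009, -1.0]]
force: [-2.2, -1.5, 6.0]
finger_gap: -0.2
```

Emit:
drive_tool(
  motion=[
    {"x": 0.0,"y": 0.0,"z": -0.08,"ax": 0.0,"ay": 0.0,"az": 0.0},
    {"x": 0.0,"y": 0.0,"z": -0.08,"ax": 0.0,"ay": 0.0,"az": 0.0},
  ],
)

```text
time_s: 18.33
eef_pos: [590.6, -141.7, 41.7]
tool_rot: [[-0.615, 0.788, 0.017], [0.788, 0.616, -0.008], [-0.017, 0.009, -1.0]]
force: [-1.9, -0.8, 5.3]
finger_gap: -0.0
```

Emit:
drive_tool(
  motion=[
    {"x": 0.0,"y": 0.0,"z": -0.1,"ax": 0.0,"ay": 0.0,"az": 0.0},
    {"x": 0.0,"y": 0.0,"z": -0.1,"ax": 0.0,"ay": 0.0,"az": 0.0},
  ],
)

```text
time_s: 18.5
eef_pos: [590.9, -141.7, 40.6]
tool_rot: [[-0.615, 0.788, 0.017], [0.788, 0.615, -0.011], [-0.019, 0.006, -1.0]]
force: [-14.8, 0.3, 38.6]
finger_gap: -0.5
```

Emit:
drive_tool(
  motion=[
    {"x": 0.0,"y": 0.0,"z": 0.2,"ax": 0.0,"ay": 0.0,"az": 0.0},
    {"x": 0.0,"y": 0.0,"z": 0.8,"ax": 0.0,"ay": 0.0,"az": 0.0},
    {"x": 0.0,"y": 0.0,"z": 0.9,"ax": 0.0,"ay": 0.0,"az": 0.0},
    {"x": 0.0,"y": 0.0,"z": 0.9,"ax": 0.0,"ay": 0.0,"az": 0.0},
    {"x": 0.0,"y": 0.0,"z": 0.9,"ax": 0.0,"ay": 0.0,"az": 0.0},
    {"x": -0.25,"y": -0.9,"z": 0.0,"ax": 0.0,"ay": 0.0,"az": 0.0},
    {"x": -0.25,"y": -0.9,"z": 0.0,"ax": 0.0,"ay": 0.0,"az": 0.0},
    {"x": -0.25,"y": -0.9,"z": 0.0,"ax": 0.0,"ay": 0.0,"az": 0.0},
    {"x": -0.25,"y": -0.9,"z": 0.0,"ax": 0.0,"ay": 0.0,"az": 0.0},
    {"x": -0.25,"y": -0.9,"z": 0.0,"ax": 0.0,"ay": 0.0,"az": 0.0},
    {"x": -0.25,"y": -0.9,"z": 0.0,"ax": 0.0,"ay": 0.0,"az": 0.0},
    {"x": -0.25,"y": -0.9,"z": 0.0,"ax": 0.0,"ay": 0.0,"az": 0.0},
    {"x": -0.2,"y": -0.9,"z": 0.0,"ax": 0.0,"ay": 0.0,"az": 0.0},
    {"x": 0.0,"y": 0.0,"z": 0.0,"ax": 0.0,"ay": 0.0,"az": 0.0},
    {"x": 0.0,"y": 0.0,"z": 0.0,"ax": 0.0,"ay": 0.0,"az": 0.0},
  ],
)

```text
time_s: 19.75
eef_pos: [540.1, -327.5, 135.5]
tool_rot: [[-0.62, 0.785, 0.022], [0.785, 0.62, -0.011], [-0.022, 0.011, -1.0]]
force: [-0.1, 0.1, -0.4]
finger_gap: -0.0
```

```bash
python3 look.py 9
python3 - <<'E'
from h import *
for c in('top','side'):
    p=shot(c,c+'9b.png')
    for q in ('saucepan','jar','tub','paintbrush'): print(c,q,[np.round(d['centre']) for d in finder.landmark_of(q,p)[:1]])
s=cv2.imread('pics/side9b.png');s0=cv2.imread('pics/side0.png')
cv2.imwrite('pics/cmp.png',np.hstack([cv2.resize(a[150:260,200:310],(400,400),interpolation=cv2.INTER_CUBIC) for a in (s0,s)]))
E
```

```text
top 47 [ 587.2 -140.4] 49.7
top stud [ 562.2 -168.4   43.7] 0.78 ang -133.6 r 38.1
top notch [ 627.1 -109.5   40.2] 0.68 ang 39.0 r 49.7
top pin_top [ 623.4 -111.2   39.4] 0.9 ang 40.3 r 45.8
top cap_top [ 591.3 -140.7   41.4] 0.68 ang 2.0 r 2.8
top 47 [ 587.3 -140.4] 49.6
top stud [ 562.6 -164.3   49. ] 0.56 ang -137.8 r 35.0
top pin_top [ 624.  -110.1   36.5] 0.65 ang 40.9 r 46.9
top 47 [ 587.2 -140.4] 49.7
top stud [ 560.2 -167.1   45.3] 0.65 ang -137.1 r 38.6
top notch [ 625.7 -110.4   40.7] 0.79 ang 39.3 r 48.0
top pin_top [ 620.4 -110.8   41. ] 0.73 ang 43.2 r 43.8
top cap_top [ 586.9 -140.4   39.8] 0.79 ang 166.0 r 1.6
side 47 [ 590.6 -127.1] 50.2
side stud [ 562.7 -161.3   45.7] 0.76 ang -141.5 r 33.0
side notch [ 623.2 -112.4   41. ] 0.62 ang 39.3 r 44.8
side pin_top [ 625.5 -108.8   37.1] 0.97 ang 40.9 r 48.9
side cap_top [ 590.5 -140.4   37.4] 0.89 ang 11.3 r 2.0
side 47 [ 590.6 -127.1] 50.2
side stud [ 560.8 -162.6   44.5] 0.57 ang -141.8 r 35.2
side notch [ 623.7 -112.3   38.2] 0.86 ang 39.0 r 45.3
side pin_top [ 626.9 -110.4   37.8] 0.9 ang 38.4 r 49.0
side cap_top [ 591.1 -136.3   41.6] 0.56 ang 60.0 r 5.2
side 47 [ 590.4 -127.2] 50.1
side stud [ 562.2 -158.8   45.6] 0.82 ang -145.6 r 31.9
side notch [ 622.1 -114.1   38.7] 0.92 ang 38.5 r 42.9
side pin_top [ 623.2 -114.4   37.5] 0.98 ang 37.3 r 43.6
side cap_top [ 590.5 -136.    39.6] 0.89 ang 67.4 r 5.2
top saucepan [array([625., 113.,  57.])]
top jar [array([710., -36.,  11.])]
top tub [array([463., 491.,  -1.])]
top paintbrush []
side saucepan [array([632., 113.,  59.])]
side jar [array([706., -32.,   6.])]
side tub [array([464., 492.,   0.])]
side paintbrush [array([ 464., -521.,    3.])]
```

View pics/c9.png

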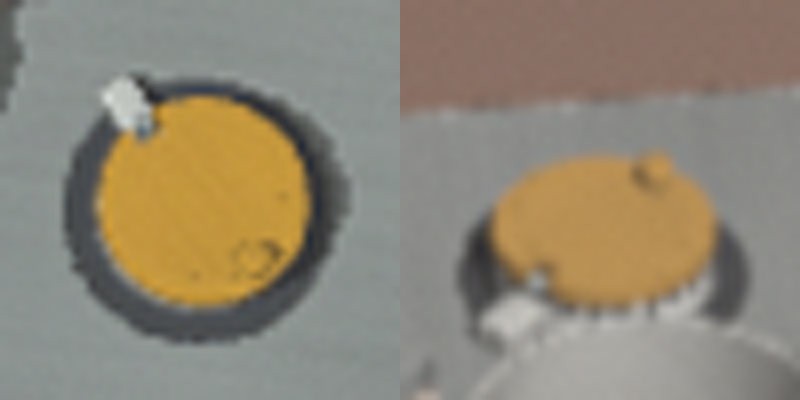

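View pics/cmp.png

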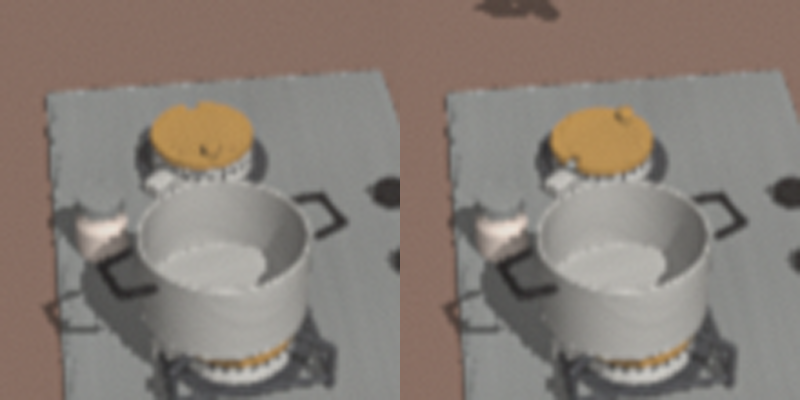

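```bash
python3 -c "
from plant import *
s=read_state();print(s['eef_pos'],s['force'],max(map(abs,s['dq'])));print(manip.finish_job())"
```

```text
[ 540.51905056 -326.63067323  136.03244542] [-1.02399222  0.03378774  0.12318025] 0.0015363092012602817
the job is handed in; nothing more can be done
None
```

The cap's notch is over the locating pin and the cap is seated. The job is handed in, and no verdict was reported.

**Turn:** With the fingers shut, I pushed the stud about 130° anticlockwise from behind, in two goes with a look in between. I did not pinch the stud or lift the cap.

**Press:** I then pressed the middle of the cap. It went down at about 4–6 N from about z = 48 mm and stopped firmly at z = 40.7 mm, where the force reached 39 N. That is about 7 mm of travel.

**Last checks:**
- **Seating:** Both cameras show the cap lower, with its top at about 40 mm, where it was about 47–48 mm before.
- **Notch and pin:** The networks put the notch at about 39° and the pin at 37–43°, so they agree.
- **Other things:** The saucepan, jar and tub are where they were, within the networks' accuracy. The top camera's network missed the brush in the last picture, but the side camera found it in its place.
- **Arm:** It stands still about 190 mm away from the cap, touching nothing, at about 20 s.

**Disagreement before pressing:** My own measurement put the notch at about 41° and the bracket at about 38°, while the networks gave 39° and 40°. The cap going down fully settled this.

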